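# Find the sprung locking pins by touch and knock them home

## Task

Of the four look-alike raised pins along the front of the shaker platform, two are sprung locking pins and two are levelling studs held only by friction. With the small mallet held by its handle, feel by pressing lightly which pins give and spring back, and knock each of those two down with a brisk blow until it snaps home and stays down; leave the studs standing at their height, touch the pins only with the mallet, and do not disturb the sample rack or knock the bottle or beaker over. Finally stand the mallet back on the bench on its face, as it stood before.

Things in the scene. Friction and masses are not known exactly. Their poses are not given: they have to be found in the camera images.
- platform: low shaker platform fixed to the bench, grey plinth 160 x 250 mm with an aluminium deck and a steel bar along its front edge; origin at the centre of its underside on the bench, z up, x from the front (the pin side) to the back, y along the row of pins. Which pin stands at which place varies. The bar's top is 34 mm above the bench and the top of the rack on the deck 64 mm.
- mallet_face (a point): centre of the lower striking face of the mallet. The mallet weighs 0.32 kg; it has a black round head 40 mm in diameter and 64 mm high that stands on its flat face, and a level wooden handle at mid-height. z points from this face up through the head, x points from the handle to the head (the handle reaches to x = -127 mm). The blow levers the mallet in the grip, so it may tilt there.
- mallet_grip (a point): the point to grasp on the mallet's handle, on the handle's axis: 60 mm behind the head's axis and 32 mm above the striking face. The handle is a flat-sided bar 16 mm wide (along y) and 20 mm high; axes as mallet_face.
- sample_rack: green microtube rack, 66 x 105 x 34 mm, standing loose on the deck behind the pins; origin at the centre of its underside
- small_bottle: white bottle with a black cap, 48 mm in diameter, 110 mm high, loose on the bench; origin at the centre of its underside
- beaker: clear beaker, 63 mm in diameter, 85 mm high, loose on the bench; origin at the centre of its underside
- place_a (a point): first (most negative y of the platform) of the four places in the row, 56 mm apart: a fixed point of the platform, where the centre of the top of the raised pin there stands at the start, 64.5 mm above the bench (within 1 mm). All four pins look alike: a steel mushroom head 20 mm in diameter and 6 mm high on an 11 mm shank, in a bushing 23 mm wide whose top is 44 mm above the bench. A pin moves straight down by up to 12.6 mm..
- place_b (a point): second of the four places in the row, 56 mm apart: a fixed point of the platform, where the centre of the top of the raised pin there stands at the start, 64.5 mm above the bench.
- place_c (a point): third of the four places in the row, 56 mm apart: a fixed point of the platform, where the centre of the top of the raised pin there stands at the start, 64.5 mm above the bench.
- place_d (a point): fourth (most positive y) of the four places in the row, 56 mm apart: a fixed point of the platform, where the centre of the top of the raised pin there stands at the start, 64.5 mm above the bench.
- lock_1 (a joint): travel of one sprung locking pin in m: about 0 raised (start; it rests up to 1 mm above, at -0.001), 0.0126 home against its stop. An over-centre spring holds it up: it gives under about 8 to 12 N (the two differ), with less and less force as it goes down, and snaps to its stop and stays there once it has been driven past about 11 mm; released before that it springs right back up. The number does not tell at which place it stands.
- lock_2 (a joint): as lock_1, for the other locking pin
- stud_1 (a joint): travel of one levelling stud in m: 0 at the start. Held by friction, it stays put up to about 22 N and slides down for good under more; it must not be driven down by more than 1.5 mm. The number does not tell at which place it stands.
- stud_2 (a joint): as stud_1, for the other stud
There are look-alikes about, which are no part of the job. What is shaped like the part that bears mallet_face but blue is not meant.

How it is judged:
By the outcome, as a careful person would: the job done as asked, in the order asked, and still so for the second after the job is handed in, with the robot touching nothing.
It also fails if it takes over 64 s, if anything falls off the work surface, if the arm or the gripper's body presses on something with over 40 N, if the wrist force passes 120 N, or if a joint passes its speed limit or range.

## Robot

A 6-joint arm with a two-finger parallel gripper is mounted at the origin on a cart in front of the work surface, level with it; the furniture and walls round the work are solid. World frame = base frame: x ahead of the robot, y to its left, z up, the work surface at z = 0. Lengths are in mm, angles in rad, forces in N, time in s.
With the tool pointing down it reaches from about 350 to 775 mm from the base axis. Payload 7.3 kg.
Tool frame: the origin (TCP) lies between the finger pads; the fingertips stand 25 mm ahead of it and the grasp point (between the pads) lies 6 mm ahead of it; z points along the fingers, y is the line along which they close (so a half turn about z gives the same grasp; the last joint's range is limited). The gripper opens to 92 mm and grips with 3 to 60 N. Pads are 19 mm wide; open, the fingers measure 130 mm over their backs; the gripper's body (75 mm by 190 mm) begins 47 mm behind the grasp point.
Start: joints at [1.079, 0.342, 1.524, -0, 1.275, -0.146], TCP at [177.934, 493.945, 251.741] pointing down, gripper open.
Joint ranges: [-2.53, 2.53], [-0.77, 2.02], [0.04, 2.7], [-1, 4.14], [0.28, 2.66], [-3.11, 3.11]. Speed limits (rad/s): [2.57, 2.57, 3.14, 3.14, 3.14, 3.14].

## Interface

Orientations are given as [roll, pitch, yaw] about the fixed x, y, z axes, in that order (R = Rz(yaw) Ry(pitch) Rx(roll)).
In Python, from plant import bot gives the robot as it stands.
- The arm moves only by the tool play_rows, never from a script. Its argument "commands" is a list of rows, each an object of numbers: "x", "y", "z": the shift along the tool's x, y, z in m; "twist": the turn about the tool's z in degrees. In form: [{"x": .., "y": .., "z": .., "twist": ..}, ...]. A call has exactly 8 rows; each row is the pose to reach, as a shift and turn from the pose commanded when the call began, along the tool's axes at that moment; what a row does not reach only later rows make up. A row lasts 1/10 s, in which the tool goes at most 50 mm and 8.59 degrees, less where a joint would pass 70% of its speed; a pose out of reach is approached as far as the arm can. A call with a gripper value outside its range is refused whole. "jaw" is the closure, from 0 (fully open) to 1 (shut), set as the call begins (left out, the last holds). The fingers move at their own pace and stop on an object; the grip force is fixed at half the most. Time passes only in rows, so rows that repeat a pose let the fingers close, or fill a call up. It gives the time, the measured TCP pose, the force, the opening and the grip force at its end, in the units of the state.
- bot.get_obs(): the state, without advancing time (a new reading comes with each control period).
- bot.capture(name): name is "side" or "top"; returns a dict with "pixels" (420x560x3 uint8, red, green, blue), "fx", "fy", "cx", "cy" (pixels), "k1" (the pictures are not rectified: a ray, as slopes to the right and down, at radius r is drawn at 1 + k1 r^2 times it, then the intrinsics apply), "eye" and "rotation" of the camera in the world. Camera axes: x right, y down, z forward; pixel columns grow to the right and rows downward; lengths in mm; the calibration is good to about 2 mm. A picture is of the moment at which its call begins. There is no depth.
- bot.close_job(): hands the job in; it is judged then, once.
The state is a dict: "time": time; "joint_positions": joint angles; "dq": joint speeds; "tau": joint torques, N m; "tool_pos": TCP position; "tcp_rot": TCP orientation; "contact_force": force on the tool from outside, world axes, zero at the start; "moment": the same for the moment, N m; "grip_width": finger opening in mm; "finger_force": force on a finger pad.
Only numpy, scipy, OpenCV 4.12 (cv2) and the standard library are available. Lean on these libraries where they do the work, as an engineer would, in place of code of your own. Each camera call takes 0.05 s, during which the arm holds its last target. There are 200 camera calls.

## Working session

There is one attempt and no reset: what is moved stays moved. The work goes in short steps, Python scripts to look and compute and a tool call to move; the robot and the scene stay as the last step left them, time stands still between calls to the robot, and variables do not carry over. Pictures are saved under pics/ and viewed, at most 11 in all, crops included, and the job is handed in when it is done.

Besides the shell and the picture viewer there is one more tool, called after "Call:" as name([rows], argument=value, ...), one row to a line, values as JSON. play_rows: Moves the arm, as the interface text tells. Its arguments: {"type":"object","properties":{"commands":{"type":"array"},"jaw":{"type":"number"}},"required":["commands"]}

```bash
mkdir -p pics; ls; cat > h.py <<'E'
import numpy as np, cv2
from plant import bot
def cap(n):
    return bot.capture(n)
def ray(c,u,v):
    a=np.array([(u-c["cx"])/c["fx"],(v-c["cy"])/c["fy"]]); s=a.copy()
    for _ in range(20): s=a/(1+c["k1"]*(s@s))
    d=np.array(c["rotation"])@np.array([s[0],s[1],1]); return np.array(c["eye"]),d/np.linalg.norm(d)
def onz(c,u,v,z):
    e,d=ray(c,u,v); return e+d*(z-e[2])/d[2]
def proj(c,p):
    q=np.array(c["rotation"]).T@(np.array(p)-np.array(c["eye"])); s=q[:2]/q[2]; s=s*(1+c["k1"]*(s@s))
    return s[0]*c["fx"]+c["cx"],s[1]*c["fy"]+c["cy"]
def tri(c1,p1,c2,p2):
    A=np.zeros((3,3));b=np.zeros(3)
    for c,p in((c1,p1),(c2,p2)):
        e,d=ray(c,*p);M=np.eye(3)-np.outer(d,d);A+=M;b+=M@e
    return np.linalg.solve(A,b)
E
python3 - <<'E'
from h import *
np.set_printoptions(precision=3,suppress=True)
for n in("top","side"):
    c=cap(n); cv2.imwrite(f"pics/{n}0.png",c["pixels"][:,:,::-1]); print(n,c["eye"],c["fx"],c["k1"],np.array(c["rotation"]))
print(bot.get_obs())
E
```

```text
pics
top [ 339.551 -240.864 1490.439] 464.5241593827447 -0.01726011245727111 [-3.015 -0.006 -1.561]
side [  245.556 -1500.147   709.117] 393.8676524253216 -0.07501577355102902 [-2.01   0.004 -0.24 ]
{'time': 0.1, 'joint_positions': array([ 1.079,  0.343,  1.525, -0.   ,  1.275, -0.146]), 'dq': array([-0.001, -0.   , -0.001,  0.001,  0.001, -0.001]), 'tau': array([  0.003, -43.2  , -24.47 ,   0.072,   0.053,  -0.   ]), 'tool_pos': array([177.78 , 493.639, 251.118]), 'tcp_rot': array([-3.14 , -0.   ,  2.796]), 'contact_force': array([-1.189,  0.599,  0.308]), 'moment': array([-0.009, -0.026, -0.059]), 'finger_force': 0.0, 'grip_width': 91.53628320839245}
```

View pics/top0.png

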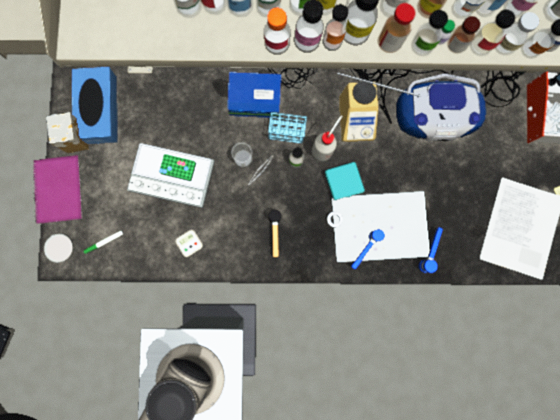

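View pics/side0.png

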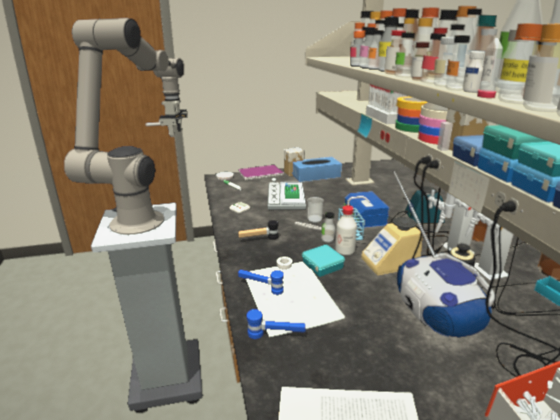

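The top view shows the platform around (171,175) with its pin row from about (145,183) to (200,196). The black-headed mallet has its head at (275,215) and its handle running to (275,257). The beaker is at (241,153) and the bottle at (297,157). The blue mallets are decoys. Next I'll zoom in.

```bash
sed -i 's/^from plant/from scipy.spatial.transform import Rotation as Ro\nfrom plant/; s/    return bot.capture(n)/    c=bot.capture(n); c["rotation"]=Ro.from_euler("xyz",c["rotation"]).as_matrix(); return c/' h.py
python3 - <<'E'
from h import *
np.set_printoptions(precision=1,suppress=True)
a=cap("top");b=cap("side")
A=cv2.resize(a["pixels"][130:265,120:310],None,fx=4,fy=4,interpolation=cv2.INTER_CUBIC)
B=cv2.resize(b["pixels"][170:250,220:350],None,fx=6,fy=6,interpolation=cv2.INTER_CUBIC)
cv2.imwrite("pics/topz.png",A[:,:,::-1]);cv2.imwrite("pics/sidez.png",B[:,:,::-1])
print(onz(a,275,215,64),onz(a,275,257,32),onz(a,171,175,34),proj(b,onz(a,275,215,64)))
E
```

```text
[ 506.6 -260.1   64. ] [ 378.2 -261.7   32. ] [635.   72.4  34. ] (np.float64(272.7201040227164), np.float64(222.43963488411475))
```

View pics/topz.png

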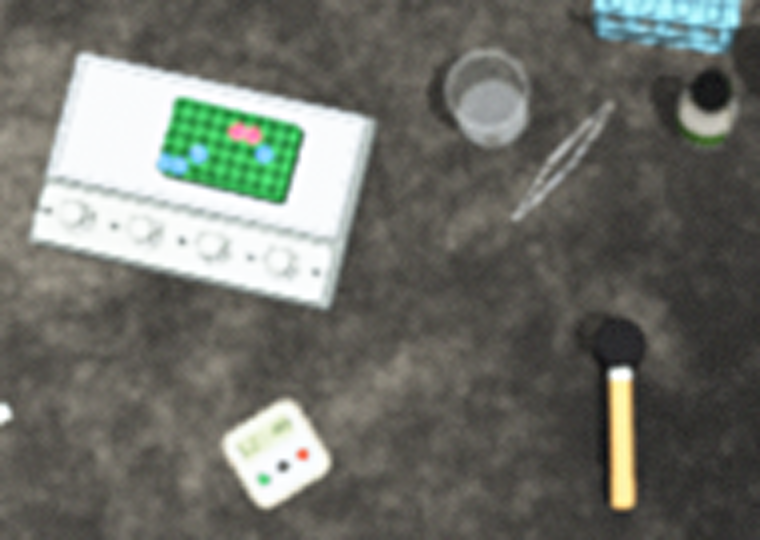

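View pics/sidez.png

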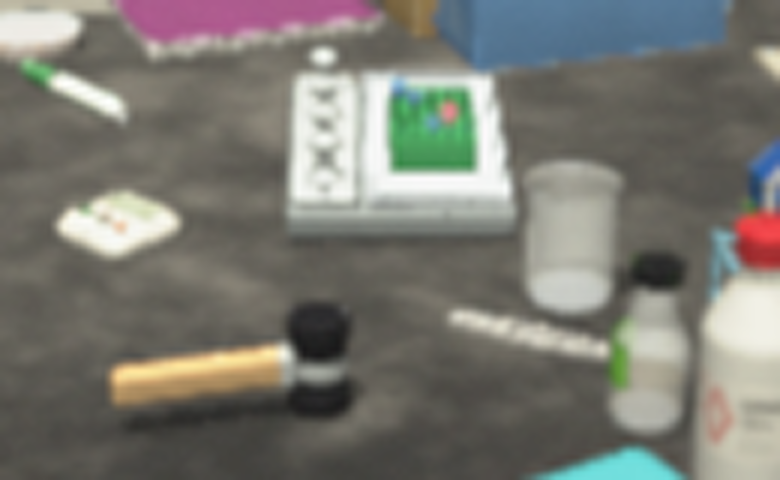

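In the zoomed top view, the bar dots run from (48,210) to (316,271) with faint pins between them. The mallet head is at (620,341) and the handle end at (622,508). The side view agrees. Next I'll measure by masks.

```bash
python3 - <<'E'
from h import *
np.set_printoptions(precision=1,suppress=True)
a=cap("top");b=cap("side")
def orange(c,box):
    u0,v0,u1,v1=box
    im=cv2.resize(c["pixels"][v0:v1,u0:u1],None,fx=4,fy=4,interpolation=cv2.INTER_CUBIC)
    h=cv2.cvtColor(im,cv2.COLOR_RGB2HSV); m=cv2.inRange(h,(8,80,90),(28,255,255))
    n,l,s,ce=cv2.connectedComponentsWithStats(m); k=1+np.argmax(s[1:,4])
    ys,xs=np.nonzero(l==k); f=lambda x,y:((x+.5)/4-.5+u0,(y+.5)/4-.5+v0)
    return f,xs,ys
f,xs,ys=orange(a,(255,195,295,275))
y0,y1=ys.min(),ys.max()
for q in (y0+6,(y0+y1)//2,y1-6): 
    r=xs[ys==q]; print("handle top row",onz(a,*f(r.min(),q),40),onz(a,*f(r.max(),q),40))
print("far/near end z42",onz(a,*f(xs.mean(),y0),42),onz(a,*f(xs.mean(),y1),42), "near end z22",onz(a,*f(xs.mean(),y1),22))
f2,x2,y2=orange(b,(225,215,290,245))
print("side end", [f2(x2.min(),y2[x2==x2.min()].mean())], f2(x2.max(),0))
# head mask
im=cv2.resize(a["pixels"][200:230,260:290],None,fx=4,fy=4,interpolation=cv2.INTER_CUBIC)
g=cv2.GaussianBlur(im.max(2),(5,5),0)
for t in(30,40,50):
    n,l,s,ce=cv2.connectedComponentsWithStats((g<t).astype(np.uint8)); k=l[60,60]
    x,y,w,h,_=s[k]; print("head",t,w/4,h/4,onz(a,(x+w/2)/4-.5+260,(y+h/2)/4-.5+200,64))
# dots on bar, pixel coordinates refined to the local minimum of brightness
P=a["pixels"].astype(np.float32).mean(2)
D=[]
for u,v in [(48,210),(115,226),(182,241),(250,257),(316,271)]:
    u=u/4+120-.4;v=v/4+130-.4
    i,j=int(round(v)),int(round(u)); w=P[i-2:i+3,j-2:j+3]; w=np.clip(np.percentile(w,70)-w,0,None)**2
    yy,xx=np.mgrid[i-2:i+3,j-2:j+3]; D.append(onz(a,(w*xx).sum()/w.sum(),(w*yy).sum()/w.sum(),34))
D=np.array(D); print(D, np.linalg.norm(np.diff(D,axis=0),axis=1))
ce=D.mean(0); u,s,vt=np.linalg.svd(D-ce); d=vt[0]; d*=np.sign(d[1]); print("yaw",np.degrees(np.arctan2(-d[0],d[1])))
for k,nm in zip((-1.5,-.5,.5,1.5),"abcd"):
    p=ce+d*56*k; p[2]=64.5; print(nm,p,"pix",proj(a,p),proj(b,p))
for nm,(u,v) in dict(pa=(282,261),pb=(214,246),pc=(146,230),pd=(76,214)).items(): print(nm,onz(a,u/4+120-.4,v/4+130-.4,62))
# deck corners at z=34 front edges
for u,v in[(32,240),(330,306)]: print("corner",onz(a,u/4+119.6,v/4+129.6,15))
c=b; B=cv2.resize(b["pixels"][178:208,264:288],None,fx=24,fy=20,interpolation=cv2.INTER_CUBIC)
cv2.imwrite("pics/bar.png",B[:,:,::-1])
E
```

```text
handle top row [ 473.4 -250.2   40. ] [ 473.6 -269.8   40. ]
handle top row [ 428.  -251.4   40. ] [ 428.2 -271.7   40. ]
handle top row [ 382.1 -252.6   40. ] [ 382.3 -272.9   40. ]
far/near end z42 [ 478.  -261.1   42. ] [ 377.5 -262.    42. ] near end z22 [ 378.  -262.3   22. ]
side end [(np.float64(237.625), np.float64(232.875))] (np.float64(265.875), 214.625)
head 30 30.0 30.0 [ 508.1 -258.6   64. ]
head 40 30.0 30.0 [ 508.1 -258.6   64. ]
head 50 17.0 20.5 [ 493.3 -251.    64. ]
[[610.7 198.4  34. ]
 [598.4 143.7  34. ]
 [586.9  89.5  34. ]
 [574.2  34.7  34. ]
 [562.5 -18.8  34. ]] [56.1 55.4 56.3 54.8]
yaw -12.51007859001124
a [568.4   7.5  64.5] pix (np.float64(189.03621556080734), np.float64(194.30932979519343)) (np.float64(273.4605337549475), np.float64(192.90407965672705))
b [580.5  62.2  64.5] pix (np.float64(171.59488797846848), np.float64(190.27183320022152)) (np.float64(273.4768380500634), np.float64(187.95475472003494))
c [592.6 116.9  64.5] pix (np.float64(154.2001668792834), np.float64(186.24496617813645)) (np.float64(273.4924217340873), np.float64(183.29021637147744))
d [604.7 171.5  64.5] pix (np.float64(136.85456318896465), np.float64(182.22931071713592)) (np.float64(273.5073268477297), np.float64(178.88684393663655))
pa [567.1   4.6  62. ]
pb [578.3  57.9  62. ]
pc [590.4 111.4  62. ]
pd [602.5 166.7  62. ]
corner [589.5 214.5  15. ]
corner [538.5 -27.   15. ]
```

View pics/bar.png

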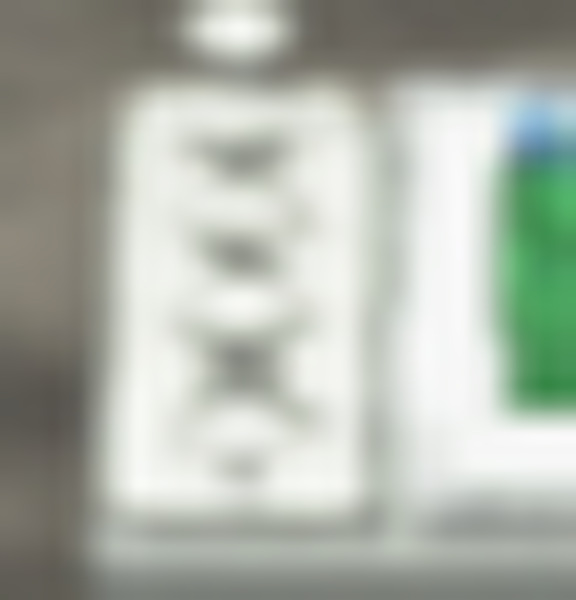

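The projected pin positions match the side view, with pin d predicted at (273.5,178.9) and seen at about (273.4,178.9). The spacing comes to about 56 mm as given. Now I'll move toward the mallet.

Call:
play_rows([
  {"x":-0.046,"y":-0.036,"z":0.006,"twist":-3},
  {"x":-0.093,"y":-0.071,"z":0.013,"twist":-6},
  {"x":-0.139,"y":-0.107,"z":0.02,"twist":-9},
  {"x":-0.185,"y":-0.143,"z":0.026,"twist":-12},
  {"x":-0.232,"y":-0.178,"z":0.033,"twist":-15},
  {"x":-0.278,"y":-0.214,"z":0.04,"twist":-18},
  {"x":-0.324,"y":-0.25,"z":0.046,"twist":-21},
  {"x":-0.37,"y":-0.285,"z":0.052,"twist":-21.4},
], jaw=0)

```text
time: 1.1
tool_pos: [392.7, 157.1, 207.2]
tcp_rot: [3.141, 0.001, -3.112]
contact_force: [0.4, -0.1, -0.1]
grip_width: 91.3
finger_force: 0.0
```

Call:
play_rows([
  {"x":-0.006,"y":-0.048,"z":0.006,"twist":0},
  {"x":-0.012,"y":-0.096,"z":0.012,"twist":0},
  {"x":-0.018,"y":-0.144,"z":0.018,"twist":0},
  {"x":-0.024,"y":-0.192,"z":0.025,"twist":0},
  {"x":-0.03,"y":-0.24,"z":0.032,"twist":0},
  {"x":-0.036,"y":-0.288,"z":0.038,"twist":0},
  {"x":-0.042,"y":-0.336,"z":0.044,"twist":0},
  {"x":-0.048,"y":-0.382,"z":0.05,"twist":0},
])

```text
time: 1.9
tool_pos: [450.5, -223.8, 156.9]
tcp_rot: [-3.142, 0.0, -3.114]
contact_force: [0.7, -0.1, 0.2]
grip_width: 92.0
finger_force: 0.0
```

Call:
play_rows([
  {"x":0,"y":0,"z":0,"twist":0},
  {"x":0,"y":0,"z":0,"twist":0},
  {"x":0,"y":0,"z":0,"twist":0},
  {"x":0,"y":0,"z":0,"twist":0},
  {"x":0,"y":0,"z":0,"twist":0},
  {"x":0,"y":0,"z":0,"twist":0},
  {"x":0,"y":0,"z":0,"twist":0},
  {"x":0,"y":0,"z":0,"twist":0},
])

```text
time: 2.7
tool_pos: [450.6, -221.3, 157.2]
tcp_rot: [-3.142, 0.0, -3.113]
contact_force: [-0.3, 0.5, 0.2]
grip_width: 91.7
finger_force: 0.0
```

Call:
play_rows([
  {"x":-0.008,"y":-0.02,"z":0,"twist":0},
  {"x":-0.008,"y":-0.0395,"z":0.01,"twist":0},
  {"x":-0.008,"y":-0.0395,"z":0.035,"twist":0},
  {"x":-0.008,"y":-0.0395,"z":0.06,"twist":0},
  {"x":-0.008,"y":-0.0395,"z":0.085,"twist":0},
  {"x":-0.008,"y":-0.0395,"z":0.105,"twist":0},
  {"x":-0.008,"y":-0.0395,"z":0.115,"twist":0},
  {"x":-0.008,"y":-0.0395,"z":0.119,"twist":0},
])

```text
time: 3.5
tool_pos: [458.9, -260.9, 36.7]
tcp_rot: [3.14, -0.002, -3.114]
contact_force: [0.3, 0.5, 0.5]
grip_width: 91.8
finger_force: 0.0
```

Call:
play_rows([
  {"x":0,"y":0,"z":0,"twist":0},
  {"x":0,"y":0,"z":0,"twist":0},
  {"x":0,"y":0,"z":0,"twist":0},
  {"x":0,"y":0,"z":0,"twist":0},
  {"x":0,"y":0,"z":0,"twist":0},
  {"x":0,"y":0,"z":0,"twist":0},
  {"x":0,"y":0,"z":0,"twist":0},
  {"x":0,"y":0,"z":0,"twist":0},
], jaw=1)

```text
time: 4.3
tool_pos: [459.6, -260.8, 38.1]
tcp_rot: [3.142, 0.0, -3.114]
contact_force: [-0.3, -0.1, -0.8]
grip_width: 32.5
finger_force: 0.0
```

```bash
python3 - <<'E'
from h import *
b=cap("side")
B=cv2.resize(b["pixels"][180:250,210:310],None,fx=7,fy=7,interpolation=cv2.INTER_CUBIC)
cv2.imwrite("pics/grasp.png",B[:,:,::-1])
o=bot.get_obs();print(o["tool_pos"],o["grip_width"],o["finger_force"],o["contact_force"])
E
```

```text
[ 459.63238138 -260.78995881   38.13683455] 28.387972255895715 0.0 [ 0.33389029 -0.5148887  -0.16303458]
```

View pics/grasp.png

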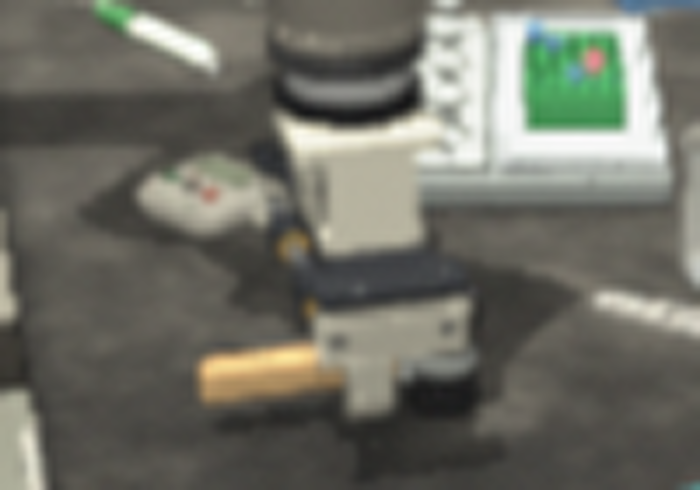

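The picture shows the fingers at (370,385) around the handle, just behind the head at (440,380), with clearance. I'll let the jaw finish closing and then lift.

Call:
play_rows([
  {"x":0,"y":0,"z":0,"twist":0},
  {"x":0,"y":0,"z":0,"twist":0},
  {"x":0,"y":0,"z":0,"twist":0},
  {"x":0,"y":0,"z":0,"twist":0},
  {"x":0,"y":0,"z":0,"twist":0},
  {"x":0,"y":0,"z":0,"twist":0},
  {"x":0,"y":0,"z":0,"twist":0},
  {"x":0,"y":0,"z":0,"twist":0},
], jaw=1)

```text
time: 5.15
tool_pos: [459.5, -260.7, 38.1]
tcp_rot: [3.141, -0.0, -3.114]
contact_force: [-0.6, 1.2, -0.6]
grip_width: 15.6
finger_force: 29.8
```

Call:
play_rows([
  {"x":0,"y":0,"z":-0.01,"twist":0},
  {"x":0,"y":0,"z":-0.025,"twist":0},
  {"x":0,"y":0,"z":-0.04,"twist":0},
  {"x":0,"y":0,"z":-0.055,"twist":0},
  {"x":0,"y":0,"z":-0.07,"twist":0},
  {"x":0,"y":0,"z":-0.085,"twist":0},
  {"x":0,"y":0,"z":-0.095,"twist":0},
  {"x":0,"y":0,"z":-0.1,"twist":0},
])

```text
time: 5.95
tool_pos: [459.9, -261.0, 139.3]
tcp_rot: [-3.141, 0.001, -3.114]
contact_force: [-0.3, -0.4, -3.5]
grip_width: 15.5
finger_force: 30.0
```

Call:
play_rows([
  {"x":-0.009,"y":0.035,"z":0,"twist":2},
  {"x":-0.018,"y":0.075,"z":0,"twist":4},
  {"x":-0.028,"y":0.115,"z":0,"twist":6},
  {"x":-0.038,"y":0.155,"z":0,"twist":8},
  {"x":-0.048,"y":0.195,"z":0,"twist":10},
  {"x":-0.058,"y":0.23,"z":0,"twist":12},
  {"x":-0.066,"y":0.258,"z":0,"twist":14.1},
  {"x":-0.072,"y":0.276,"z":0,"twist":14.1},
])

```text
time: 6.75
tool_pos: [523.8, 19.4, 137.8]
tcp_rot: [3.141, -0.001, 2.924]
contact_force: [-0.2, -0.9, -3.4]
grip_width: 15.8
finger_force: 30.0
```

Call:
play_rows([
  {"x":0,"y":0,"z":0.0,"twist":0},
  {"x":0,"y":0,"z":0.0,"twist":0},
  {"x":0,"y":0,"z":0.0,"twist":0},
  {"x":0,"y":0,"z":0.01,"twist":0},
  {"x":0,"y":0,"z":0.02,"twist":0},
  {"x":0,"y":0,"z":0.025,"twist":0},
  {"x":0,"y":0,"z":0.025,"twist":0},
  {"x":0,"y":0,"z":0.025,"twist":0},
])

```text
time: 7.55
tool_pos: [523.9, 17.0, 112.9]
tcp_rot: [3.142, -0.0, 2.923]
contact_force: [-0.1, 0.4, -3.9]
grip_width: 15.5
finger_force: 30.0
```

```bash
python3 - <<'E'
from h import *
b=cap("side");a=cap("top")
B=cv2.resize(b["pixels"][160:215,240:310],None,fx=8,fy=8,interpolation=cv2.INTER_CUBIC)
A=cv2.resize(a["pixels"][150:230,120:220],None,fx=5.5,fy=5.5,interpolation=cv2.INTER_CUBIC)[:440]
W=np.zeros((440,800,3),np.uint8);W[:,:400]=B[:,80:480];W[:,400:]=A[:,100:500]
cv2.imwrite("pics/ata.png",W[:,:,::-1])
o=bot.get_obs();print(o["tool_pos"],o["tcp_rot"],o["contact_force"],o["moment"])
E
```

```text
[524.16933258  17.04472347 113.38016553] [3.14144539e+00 5.72706867e-04 2.92317596e+00] [ 0.31077001  0.29286561 -3.03652901] [ 0.03198856  0.1579126  -0.04789622]
```

View pics/ata.png

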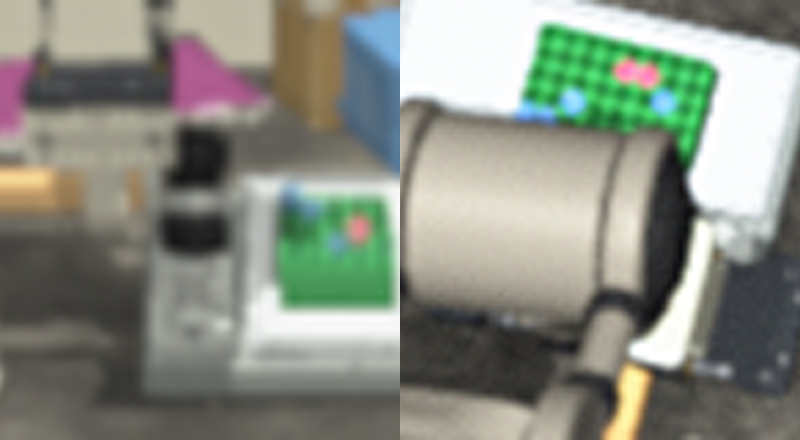

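The composite shows the mallet head upright over place a at (196,190), centred on the bar, and clear of the rack. Now I'll feel for the pin.

Call:
play_rows([
  {"x":0,"y":0,"z":0.004,"twist":0},
  {"x":0,"y":0,"z":0.007,"twist":0},
  {"x":0,"y":0,"z":0.009,"twist":0},
  {"x":0,"y":0,"z":0.01,"twist":0},
  {"x":0,"y":0,"z":0.0105,"twist":0},
  {"x":0,"y":0,"z":0.0105,"twist":0},
  {"x":0,"y":0,"z":0.0105,"twist":0},
  {"x":0,"y":0,"z":0.0105,"twist":0},
])

```text
time: 8.45
tool_pos: [524.0, 17.1, 102.9]
tcp_rot: [3.141, 0.0, 2.923]
contact_force: [-3.5, 0.7, 3.5]
grip_width: 15.7
finger_force: 30.0
```

Call:
play_rows([
  {"x":0,"y":0,"z":0.0004,"twist":0},
  {"x":0,"y":0,"z":0.0008,"twist":0},
  {"x":0,"y":0,"z":0.0008,"twist":0},
  {"x":0,"y":0,"z":0.0008,"twist":0},
  {"x":0,"y":0,"z":0.0008,"twist":0},
  {"x":0,"y":0,"z":0.0008,"twist":0},
  {"x":0,"y":0,"z":0.0008,"twist":0},
  {"x":0,"y":0,"z":0.0008,"twist":0},
])

```text
time: 9.25
tool_pos: [524.0, 17.1, 102.4]
tcp_rot: [3.141, 0.0, 2.923]
contact_force: [-5.7, -0.0, 6.3]
grip_width: 15.5
finger_force: 30.0
```

Call:
play_rows([
  {"x":0,"y":0,"z":0.0004,"twist":0},
  {"x":0,"y":0,"z":0.0008,"twist":0},
  {"x":0,"y":0,"z":0.0008,"twist":0},
  {"x":0,"y":0,"z":0.0008,"twist":0},
  {"x":0,"y":0,"z":0.0008,"twist":0},
  {"x":0,"y":0,"z":0.0008,"twist":0},
  {"x":0,"y":0,"z":0.0008,"twist":0},
  {"x":0,"y":0,"z":0.0008,"twist":0},
])

```text
time: 10.05
tool_pos: [524.0, 17.1, 101.4]
tcp_rot: [3.141, 0.0, 2.923]
contact_force: [-4.4, 0.7, 6.3]
grip_width: 15.8
finger_force: 30.0
```

```bash
python3 - <<'E'
from h import *
o=bot.get_obs();print(o["tool_pos"],o["tcp_rot"],o["contact_force"],o["moment"])
E
```

```text
[523.97107574  17.14211584 101.4376997 ] [3.14144120e+00 3.65867171e-04 2.92327630e+00] [-4.36803912  0.651753    6.30476191] [ 0.12368375  0.54390548 -0.02529321]
```

Call:
play_rows([
  {"x":0,"y":0,"z":0.0005,"twist":0},
  {"x":0,"y":0,"z":0.001,"twist":0},
  {"x":0,"y":0,"z":0.0015,"twist":0},
  {"x":0,"y":0,"z":0.002,"twist":0},
  {"x":0,"y":0,"z":0.002,"twist":0},
  {"x":0,"y":0,"z":0.002,"twist":0},
  {"x":0,"y":0,"z":0.002,"twist":0},
  {"x":0,"y":0,"z":0.002,"twist":0},
])

```text
time: 10.85
tool_pos: [524.0, 17.1, 99.1]
tcp_rot: [3.141, 0.0, 2.923]
contact_force: [-2.6, 2.2, 3.6]
grip_width: 16.2
finger_force: 30.0
```

Call:
play_rows([
  {"x":0,"y":0,"z":-0.001,"twist":0},
  {"x":0,"y":0,"z":-0.002,"twist":0},
  {"x":0,"y":0,"z":-0.0028,"twist":0},
  {"x":0,"y":0,"z":-0.0028,"twist":0},
  {"x":0,"y":0,"z":-0.0028,"twist":0},
  {"x":0,"y":0,"z":-0.0028,"twist":0},
  {"x":0,"y":0,"z":-0.0028,"twist":0},
  {"x":0,"y":0,"z":-0.0028,"twist":0},
])

```text
time: 11.65
tool_pos: [523.9, 17.1, 102.3]
tcp_rot: [3.141, 0.0, 2.923]
contact_force: [-4.9, 0.8, 6.3]
grip_width: 15.8
finger_force: 30.0
```

Place a gives and springs back: the force fell from 10 N to 7 N as it went down, then came back to 10 N on the way up. It's a lock, so I'll strike it.

Call:
play_rows([
  {"x":0,"y":0,"z":-0.012,"twist":0},
  {"x":0,"y":0,"z":-0.025,"twist":0},
  {"x":0,"y":0,"z":-0.025,"twist":0},
  {"x":0,"y":0,"z":0.0126,"twist":0},
  {"x":0,"y":0,"z":0.0126,"twist":0},
  {"x":0,"y":0,"z":0.0126,"twist":0},
  {"x":0,"y":0,"z":0.0126,"twist":0},
  {"x":0,"y":0,"z":0.0126,"twist":0},
])

```text
time: 12.45
tool_pos: [524.1, 17.0, 89.9]
tcp_rot: [3.142, 0.001, 2.923]
contact_force: [0.3, 0.1, -3.9]
grip_width: 16.1
finger_force: 30.0
```

Call:
play_rows([
  {"x":0,"y":0,"z":0.0006,"twist":0},
  {"x":0,"y":0,"z":0.0012,"twist":0},
  {"x":0,"y":0,"z":0.0012,"twist":0},
  {"x":0,"y":0,"z":0.0012,"twist":0},
  {"x":0,"y":0,"z":0.0012,"twist":0},
  {"x":0,"y":0,"z":0.0012,"twist":0},
  {"x":0,"y":0,"z":0.0012,"twist":0},
  {"x":0,"y":0,"z":0.0012,"twist":0},
])

```text
time: 13.25
tool_pos: [524.0, 17.1, 88.0]
tcp_rot: [3.142, 0.0, 2.923]
contact_force: [-0.4, -0.7, -4.4]
grip_width: 15.7
finger_force: 30.0
```

Call:
play_rows([
  {"x":0,"y":0,"z":0.0005,"twist":0},
  {"x":0,"y":0,"z":0.001,"twist":0},
  {"x":0,"y":0,"z":0.0015,"twist":0},
  {"x":0,"y":0,"z":0.0015,"twist":0},
  {"x":0,"y":0,"z":0.0015,"twist":0},
  {"x":0,"y":0,"z":0.0015,"twist":0},
  {"x":0,"y":0,"z":0.0015,"twist":0},
  {"x":0,"y":0,"z":0.0015,"twist":0},
])

```text
time: 14.05
tool_pos: [523.9, 17.1, 86.6]
tcp_rot: [3.142, 0.0, 2.923]
contact_force: [-1.5, 0.6, -2.6]
grip_width: 15.6
finger_force: 30.0
```

```bash
python3 - <<'E'
from h import *
b=cap("side")
B=cv2.resize(b["pixels"][165:215,240:300],None,fx=12,fy=12,interpolation=cv2.INTER_CUBIC)
cv2.imwrite("pics/blow.png",B[:,:,::-1])
o=bot.get_obs();print(o["tool_pos"],o["tcp_rot"],o["contact_force"],o["moment"])
E
```

```text
[523.94103922  17.09873782  86.58906695] [3.14150562e+00 3.27117581e-05 2.92322988e+00] [-0.40198836 -0.10689901 -2.74978464] [ 0.07116877  0.23596029 -0.04146428]
```

View pics/blow.png

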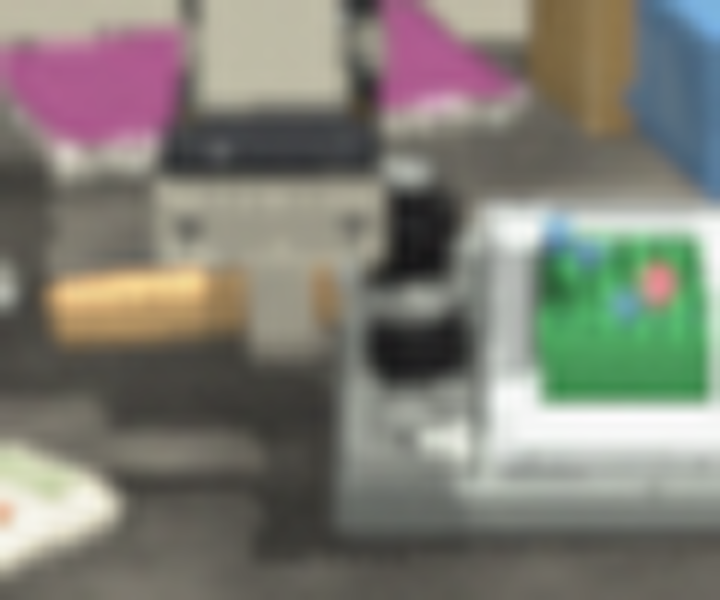

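The head is still over pin a at (418,360), with the handle tilted slightly head-up in the grip. The face finds no resistance until about 16 mm below first contact, so the pin is down. I'll lift and go to b.

Call:
play_rows([
  {"x":0,"y":0,"z":-0.015,"twist":0},
  {"x":0,"y":0,"z":-0.0285,"twist":0},
  {"x":0,"y":0.014,"z":-0.0285,"twist":0},
  {"x":0,"y":0.028,"z":-0.0285,"twist":0},
  {"x":0,"y":0.042,"z":-0.0285,"twist":0},
  {"x":0,"y":0.056,"z":-0.0285,"twist":0},
  {"x":0,"y":0.056,"z":-0.0285,"twist":0},
  {"x":0,"y":0.056,"z":-0.0285,"twist":0},
])

```text
time: 14.9
tool_pos: [535.9, 72.5, 114.6]
tcp_rot: [-3.141, -0.001, 2.925]
contact_force: [-0.9, -0.4, -3.6]
grip_width: 15.8
finger_force: 30.0
```

```bash
python3 - <<'E'
from h import *
b=cap("side");cv2.imwrite("pics/side_b.png",b["pixels"][:,:,::-1])
o=bot.get_obs();print(o["tool_pos"],o["contact_force"],o["moment"])
r=cv2.imread("pics/side0.png")[:,:,::-1].astype(int).mean(2); n=b["pixels"].astype(int).mean(2)
np.set_printoptions(linewidth=200,precision=0,suppress=True)
print(r[188:201,268:280]);print(n[188:201,268:280])
print(proj(b,(568.4,7.5,51.9)))
B=cv2.resize(b["pixels"][165:210,240:300],None,fx=12,fy=12,interpolation=cv2.INTER_CUBIC)
cv2.imwrite("pics/atb.png",B[:,:,::-1])
E
```

```text
[535.84727378  72.03121214 114.67657997] [-0.79533487 -0.22786191 -2.93123935] [ 0.0249745   0.16525818 -0.01726606]
[[157. 218. 233. 228. 231. 232. 232. 221. 209. 232. 237. 207.]
 [160. 223. 234. 222. 203. 197. 203. 211. 207. 227. 234. 206.]
 [162. 225. 236. 228. 191. 154. 158. 195. 226. 236. 235. 204.]
 [164. 227. 238. 236. 218. 175. 165. 191. 229. 240. 237. 204.]
 [162. 226. 238. 234. 227. 229. 227. 219. 227. 238. 236. 202.]
 [161. 225. 234. 224. 227. 240. 240. 224. 211. 230. 234. 195.]
 [162. 226. 234. 212. 198. 199. 198. 190. 201. 228. 233. 193.]
 [164. 228. 237. 227. 189. 151. 147. 178. 226. 238. 235. 196.]
 [169. 231. 240. 235. 198. 150. 141. 178. 230. 241. 237. 198.]
 [176. 237. 241. 232. 193. 168. 161. 172. 223. 238. 236. 201.]
 [183. 240. 238. 223. 207. 216. 215. 195. 194. 221. 231. 190.]
 [187. 240. 237. 222. 227. 237. 238. 228. 210. 222. 229. 182.]
 [189. 240. 238. 225. 225. 218. 214. 225. 231. 235. 230. 183.]]
[[ 97. 127. 140. 137. 142. 146. 147. 147. 145. 165. 171. 136.]
 [ 98. 129. 140. 134. 133. 139. 142. 147. 147. 157. 161. 133.]
 [ 99. 130. 142. 138. 128. 132. 136. 141. 153. 163. 160. 129.]
 [104. 132. 145. 142. 132. 133. 131. 132. 151. 167. 161. 130.]
 [102. 131. 145. 144. 134. 133. 132. 129. 145. 162. 157. 129.]
 [ 98. 131. 147. 148. 138. 143. 143. 134. 139. 147. 144. 122.]
 [ 95. 131. 145. 145. 150. 163. 172. 165. 167. 167. 159. 127.]
 [ 96. 133. 145. 151. 173. 197. 217. 206. 209. 212. 198. 147.]
 [ 99. 135. 147. 164. 202. 227. 232. 216. 191. 183. 176. 162.]
 [106. 147. 158. 173. 179. 199. 200. 184. 175. 165. 170. 172.]
 [124. 177. 184. 191. 194. 212. 213. 193. 170. 182. 205. 177.]
 [150. 223. 221. 210. 221. 233. 235. 226. 201. 210. 219. 175.]
 [162. 233. 230. 217. 218. 213. 208. 218. 223. 226. 221. 171.]]
(np.float64(273.51506552202716), np.float64(195.63985268967204))
```

View pics/atb.png

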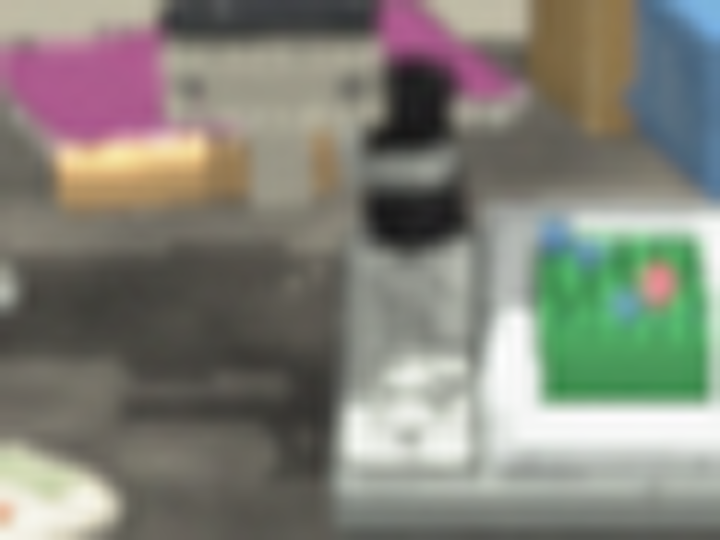

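Pin a's bright top now shows at row 196, against 193 when raised and 195.6 predicted for home, so it is locked down. Now I'll feel b.

Call:
play_rows([
  {"x":0,"y":0,"z":0.004,"twist":0},
  {"x":0,"y":0,"z":0.008,"twist":0},
  {"x":0,"y":0,"z":0.011,"twist":0},
  {"x":0,"y":0,"z":0.013,"twist":0},
  {"x":0,"y":0,"z":0.0138,"twist":0},
  {"x":0,"y":0,"z":0.014,"twist":0},
  {"x":0,"y":0,"z":0.014,"twist":0},
  {"x":0,"y":0,"z":0.014,"twist":0},
])

```text
time: 15.75
tool_pos: [536.1, 71.8, 101.2]
tcp_rot: [3.141, 0.0, 2.923]
contact_force: [-0.5, 0.6, -4.3]
grip_width: 15.8
finger_force: 30.0
```

Call:
play_rows([
  {"x":0,"y":0,"z":0.0005,"twist":0},
  {"x":0,"y":0,"z":0.001,"twist":0},
  {"x":0,"y":0,"z":0.001,"twist":0},
  {"x":0,"y":0,"z":0.001,"twist":0},
  {"x":0,"y":0,"z":0.001,"twist":0},
  {"x":0,"y":0,"z":0.001,"twist":0},
  {"x":0,"y":0,"z":0.001,"twist":0},
  {"x":0,"y":0,"z":0.001,"twist":0},
])

```text
time: 16.55
tool_pos: [536.1, 71.8, 100.1]
tcp_rot: [3.142, 0.0, 2.923]
contact_force: [-0.2, -1.3, -4.3]
grip_width: 16.2
finger_force: 30.0
```

Call:
play_rows([
  {"x":0,"y":0,"z":0.0005,"twist":0},
  {"x":0,"y":0,"z":0.001,"twist":0},
  {"x":0,"y":0,"z":0.001,"twist":0},
  {"x":0,"y":0,"z":0.001,"twist":0},
  {"x":0,"y":0,"z":0.001,"twist":0},
  {"x":0,"y":0,"z":0.001,"twist":0},
  {"x":0,"y":0,"z":0.001,"twist":0},
  {"x":0,"y":0,"z":0.001,"twist":0},
])

```text
time: 17.35
tool_pos: [536.1, 71.8, 99.2]
tcp_rot: [3.141, 0.0, 2.923]
contact_force: [-3.4, -0.3, 3.4]
grip_width: 15.8
finger_force: 30.0
```

Call:
play_rows([
  {"x":0,"y":0,"z":0.0004,"twist":0},
  {"x":0,"y":0,"z":0.0008,"twist":0},
  {"x":0,"y":0,"z":0.0008,"twist":0},
  {"x":0,"y":0,"z":0.0008,"twist":0},
  {"x":0,"y":0,"z":0.0008,"twist":0},
  {"x":0,"y":0,"z":0.0008,"twist":0},
  {"x":0,"y":0,"z":0.0008,"twist":0},
  {"x":0,"y":0,"z":0.0008,"twist":0},
])

```text
time: 18.15
tool_pos: [536.0, 71.8, 99.0]
tcp_rot: [3.141, 0.0, 2.923]
contact_force: [-5.1, 0.1, 8.5]
grip_width: 15.6
finger_force: 30.0
```

Call:
play_rows([
  {"x":0,"y":0,"z":0.0003,"twist":0},
  {"x":0,"y":0,"z":0.0006,"twist":0},
  {"x":0,"y":0,"z":0.0006,"twist":0},
  {"x":0,"y":0,"z":0.0006,"twist":0},
  {"x":0,"y":0,"z":0.0006,"twist":0},
  {"x":0,"y":0,"z":0.0006,"twist":0},
  {"x":0,"y":0,"z":0.0006,"twist":0},
  {"x":0,"y":0,"z":0.0006,"twist":0},
])

```text
time: 18.95
tool_pos: [536.0, 71.9, 98.8]
tcp_rot: [3.141, 0.001, 2.923]
contact_force: [-7.8, 0.6, 12.4]
grip_width: 16.0
finger_force: 30.0
```

At b the force rises past 12 N, reaching about 16 N with no give, so it is a stud. On to c.

Call:
play_rows([
  {"x":0,"y":0,"z":-0.008,"twist":0},
  {"x":0,"y":0,"z":-0.015,"twist":0},
  {"x":0,"y":0.014,"z":-0.015,"twist":0},
  {"x":0,"y":0.028,"z":-0.015,"twist":0},
  {"x":0,"y":0.042,"z":-0.015,"twist":0},
  {"x":0,"y":0.056,"z":-0.015,"twist":0},
  {"x":0,"y":0.056,"z":-0.015,"twist":0},
  {"x":0,"y":0.056,"z":-0.015,"twist":0},
])

```text
time: 19.75
tool_pos: [548.0, 127.1, 112.3]
tcp_rot: [-3.141, -0.001, 2.925]
contact_force: [-0.0, -0.3, -3.1]
grip_width: 15.7
finger_force: 30.0
```

Call:
play_rows([
  {"x":0,"y":0,"z":0.004,"twist":0},
  {"x":0,"y":0,"z":0.008,"twist":0},
  {"x":0,"y":0,"z":0.011,"twist":0},
  {"x":0,"y":0,"z":0.0125,"twist":0},
  {"x":0,"y":0,"z":0.013,"twist":0},
  {"x":0,"y":0,"z":0.0134,"twist":0},
  {"x":0,"y":0,"z":0.0134,"twist":0},
  {"x":0,"y":0,"z":0.0134,"twist":0},
])

```text
time: 20.55
tool_pos: [548.4, 126.4, 99.5]
tcp_rot: [3.141, 0.001, 2.923]
contact_force: [0.2, -0.4, -1.7]
grip_width: 15.9
finger_force: 30.0
```

Call:
play_rows([
  {"x":0,"y":0,"z":0.0004,"twist":0},
  {"x":0,"y":0,"z":0.0008,"twist":0},
  {"x":0,"y":0,"z":0.0012,"twist":0},
  {"x":0,"y":0,"z":0.0012,"twist":0},
  {"x":0,"y":0,"z":0.0012,"twist":0},
  {"x":0,"y":0,"z":0.0012,"twist":0},
  {"x":0,"y":0,"z":0.0012,"twist":0},
  {"x":0,"y":0,"z":0.0012,"twist":0},
])

```text
time: 21.35
tool_pos: [548.3, 126.5, 99.0]
tcp_rot: [3.141, 0.001, 2.923]
contact_force: [-4.2, -2.4, 7.2]
grip_width: 15.8
finger_force: 30.0
```

Call:
play_rows([
  {"x":0,"y":0,"z":0.0004,"twist":0},
  {"x":0,"y":0,"z":0.0008,"twist":0},
  {"x":0,"y":0,"z":0.0008,"twist":0},
  {"x":0,"y":0,"z":0.0008,"twist":0},
  {"x":0,"y":0,"z":0.0008,"twist":0},
  {"x":0,"y":0,"z":0.0008,"twist":0},
  {"x":0,"y":0,"z":0.0008,"twist":0},
  {"x":0,"y":0,"z":0.0008,"twist":0},
])

```text
time: 22.15
tool_pos: [548.2, 126.5, 98.8]
tcp_rot: [3.141, 0.001, 2.923]
contact_force: [-7.0, -0.5, 11.4]
grip_width: 15.5
finger_force: 30.0
```

At c the force also rises to about 15 N without giving, so it is a stud. Next I'll check d.

Call:
play_rows([
  {"x":0,"y":0,"z":-0.008,"twist":0},
  {"x":0,"y":0,"z":-0.015,"twist":0},
  {"x":0,"y":0.014,"z":-0.015,"twist":0},
  {"x":0,"y":0.028,"z":-0.015,"twist":0},
  {"x":0,"y":0.042,"z":-0.015,"twist":0},
  {"x":0,"y":0.056,"z":-0.015,"twist":0},
  {"x":0,"y":0.056,"z":-0.015,"twist":0},
  {"x":0,"y":0.056,"z":-0.015,"twist":0},
])

```text
time: 22.95
tool_pos: [560.1, 181.7, 111.8]
tcp_rot: [-3.141, -0.001, 2.925]
contact_force: [0.4, -0.7, -3.0]
grip_width: 15.6
finger_force: 30.0
```

Call:
play_rows([
  {"x":0,"y":0,"z":0.004,"twist":0},
  {"x":0,"y":0,"z":0.008,"twist":0},
  {"x":0,"y":0,"z":0.011,"twist":0},
  {"x":0,"y":0,"z":0.0125,"twist":0},
  {"x":0,"y":0,"z":0.0135,"twist":0},
  {"x":0,"y":0,"z":0.0142,"twist":0},
  {"x":0,"y":0,"z":0.0142,"twist":0},
  {"x":0,"y":0,"z":0.0142,"twist":0},
])

```text
time: 23.75
tool_pos: [560.4, 181.0, 98.5]
tcp_rot: [3.141, 0.0, 2.923]
contact_force: [-3.6, -1.0, 3.7]
grip_width: 15.9
finger_force: 30.0
```

Call:
play_rows([
  {"x":0,"y":0,"z":0.0004,"twist":0},
  {"x":0,"y":0,"z":0.0008,"twist":0},
  {"x":0,"y":0,"z":0.0008,"twist":0},
  {"x":0,"y":0,"z":0.0008,"twist":0},
  {"x":0,"y":0,"z":0.0008,"twist":0},
  {"x":0,"y":0,"z":0.0008,"twist":0},
  {"x":0,"y":0,"z":0.0008,"twist":0},
  {"x":0,"y":0,"z":0.0008,"twist":0},
])

```text
time: 24.55
tool_pos: [560.5, 181.1, 97.3]
tcp_rot: [3.141, 0.0, 2.923]
contact_force: [-2.6, -2.0, 1.4]
grip_width: 15.8
finger_force: 30.0
```

Call:
play_rows([
  {"x":0,"y":0,"z":-0.0004,"twist":0},
  {"x":0,"y":0,"z":-0.0008,"twist":0},
  {"x":0,"y":0,"z":-0.0008,"twist":0},
  {"x":0,"y":0,"z":-0.0008,"twist":0},
  {"x":0,"y":0,"z":-0.0008,"twist":0},
  {"x":0,"y":0,"z":-0.0008,"twist":0},
  {"x":0,"y":0,"z":-0.0008,"twist":0},
  {"x":0,"y":0,"z":-0.0008,"twist":0},
])

```text
time: 25.35
tool_pos: [560.4, 181.1, 98.1]
tcp_rot: [3.141, 0.0, 2.923]
contact_force: [-2.3, -1.9, 2.8]
grip_width: 16.0
finger_force: 30.0
```

d gives and springs back, so it is the second lock. I'll strike it.

Call:
play_rows([
  {"x":0,"y":0,"z":-0.012,"twist":0},
  {"x":0,"y":0,"z":-0.025,"twist":0},
  {"x":0,"y":0,"z":-0.025,"twist":0},
  {"x":0,"y":0,"z":0.0132,"twist":0},
  {"x":0,"y":0,"z":0.0132,"twist":0},
  {"x":0,"y":0,"z":0.0132,"twist":0},
  {"x":0,"y":0,"z":0.0132,"twist":0},
  {"x":0,"y":0,"z":0.0132,"twist":0},
])

```text
time: 26.15
tool_pos: [560.7, 181.1, 85.7]
tcp_rot: [3.141, 0.001, 2.923]
contact_force: [-0.2, 0.0, -3.3]
grip_width: 16.1
finger_force: 30.0
```

Call:
play_rows([
  {"x":0,"y":0,"z":0.0006,"twist":0},
  {"x":0,"y":0,"z":0.0012,"twist":0},
  {"x":0,"y":0,"z":0.0015,"twist":0},
  {"x":0,"y":0,"z":0.0015,"twist":0},
  {"x":0,"y":0,"z":0.0015,"twist":0},
  {"x":0,"y":0,"z":0.0015,"twist":0},
  {"x":0,"y":0,"z":0.0015,"twist":0},
  {"x":0,"y":0,"z":0.0015,"twist":0},
])

```text
time: 26.95
tool_pos: [560.4, 181.1, 83.4]
tcp_rot: [3.142, 0.0, 2.923]
contact_force: [-0.8, 0.4, -3.1]
grip_width: 15.8
finger_force: 30.0
```

Call:
play_rows([
  {"x":0,"y":0,"z":-0.02,"twist":0},
  {"x":0,"y":0,"z":-0.04,"twist":0},
  {"x":0,"y":0,"z":-0.055,"twist":0},
  {"x":0.02,"y":-0.02,"z":-0.055,"twist":0},
  {"x":0.04,"y":-0.06,"z":-0.055,"twist":0},
  {"x":0.05,"y":-0.1,"z":-0.055,"twist":0},
  {"x":0.05,"y":-0.15,"z":-0.055,"twist":0},
  {"x":0.05,"y":-0.2,"z":-0.055,"twist":0},
])

```text
time: 27.75
tool_pos: [467.5, -4.4, 138.7]
tcp_rot: [3.142, 0.001, 2.925]
contact_force: [1.3, -2.0, -3.0]
grip_width: 15.5
finger_force: 30.0
```

Call:
play_rows([
  {"x":0,"y":-0.04,"z":0,"twist":-2},
  {"x":-0.008,"y":-0.085,"z":0,"twist":-4},
  {"x":-0.016,"y":-0.13,"z":0,"twist":-6},
  {"x":-0.024,"y":-0.17,"z":0,"twist":-8},
  {"x":-0.032,"y":-0.205,"z":0,"twist":-10},
  {"x":-0.04,"y":-0.235,"z":0,"twist":-12},
  {"x":-0.046,"y":-0.253,"z":0,"twist":-14.1},
  {"x":-0.048,"y":-0.253,"z":0,"twist":-14.1},
])

```text
time: 28.55
tool_pos: [460.3, -263.4, 138.4]
tcp_rot: [-3.14, 0.001, -3.116]
contact_force: [-0.3, 0.7, -3.1]
grip_width: 15.8
finger_force: 30.0
```

```bash
python3 - <<'E'
from h import *
b=cap("side");a=cap("top")
o=bot.get_obs();print(o["time"],o["tool_pos"],o["tcp_rot"],o["contact_force"],o["moment"])
r=cv2.imread("pics/side0.png")[:,:,::-1]
f=lambda im:cv2.resize(im[170:212,255:295],None,fx=10,fy=10,interpolation=cv2.INTER_CUBIC)
W=np.hstack([f(r),f(b["pixels"])])
cv2.imwrite("pics/pins.png",W[:,:,::-1]); cv2.imwrite("pics/side_m.png",b["pixels"][:,:,::-1])
n=lambda im:im[174:202,272:275].astype(int).mean((1,2)).round().astype(int)
print(n(r));print(n(b["pixels"]))
for p in [(604.7,171.5),(592.6,116.9),(580.5,62.2),(568.4,7.5)]: print([round(proj(b,(*p,z))[1]-174,1) for z in(64.5,51.9)])
E
```

```text
28.65 [ 460.14407442 -260.59885969  138.17704847] [ 3.14102468e+00 -2.16742816e-04 -3.11530134e+00] [-0.33866491  0.71387815 -4.62945882] [ 0.06783805  0.16975095 -0.05449353]
[158 153 120 125 198 230 185 142 184 227 212 168 180 218 232 201 168 186
 227 236 198 163 163 174 212 234 219 207]
[158 154 122  99  94  99 137 206 231 235 214 169 181 219 232 172  96  79
  72  54  62 106 143 149 137 117 121 139]
[np.float64(4.9), np.float64(7.4)]
[np.float64(9.3), np.float64(11.9)]
[np.float64(14.0), np.float64(16.6)]
[np.float64(18.9), np.float64(21.6)]
```

View pics/pins.png

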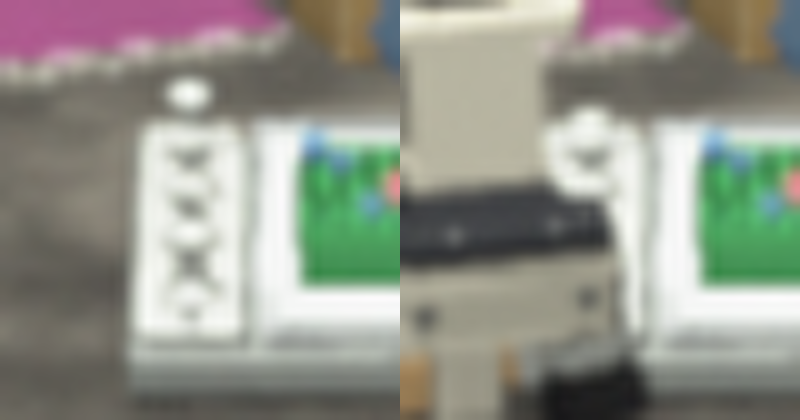

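In the left (start) and right (now) crops, pin d's bright top has dropped from row 94 to about row 120. Pin c is unchanged, with identical pixel rows. Both locks are down, so I'll lower the mallet at its old place.

Call:
play_rows([
  {"x":0,"y":0,"z":0.01,"twist":0},
  {"x":0,"y":0,"z":0.03,"twist":0},
  {"x":0,"y":0,"z":0.05,"twist":0},
  {"x":0,"y":0,"z":0.07,"twist":0},
  {"x":0,"y":0,"z":0.085,"twist":0},
  {"x":0,"y":0,"z":0.095,"twist":0},
  {"x":0,"y":0,"z":0.099,"twist":0},
  {"x":0,"y":0,"z":0.099,"twist":0},
])

```text
time: 29.45
tool_pos: [460.2, -260.2, 39.0]
tcp_rot: [3.141, -0.001, -3.113]
contact_force: [0.1, 0.7, -3.2]
grip_width: 15.7
finger_force: 30.0
```

Call:
play_rows([
  {"x":0,"y":0,"z":0.001,"twist":0},
  {"x":0,"y":0,"z":0.002,"twist":0},
  {"x":0,"y":0,"z":0.002,"twist":0},
  {"x":0,"y":0,"z":0.002,"twist":0},
  {"x":0,"y":0,"z":0.002,"twist":0},
  {"x":0,"y":0,"z":0.002,"twist":0},
  {"x":0,"y":0,"z":0.002,"twist":0},
  {"x":0,"y":0,"z":0.002,"twist":0},
])

```text
time: 30.25
tool_pos: [460.2, -260.7, 37.3]
tcp_rot: [3.142, 0.0, -3.114]
contact_force: [-0.4, 0.2, -3.4]
grip_width: 15.8
finger_force: 30.0
```

```bash
python3 - <<'E'
from h import *
b=cap("side")
o=bot.get_obs();print(o["time"],o["tool_pos"],o["contact_force"],o["moment"])
cv2.imwrite("pics/set.png",cv2.resize(b["pixels"][195:245,220:290],None,fx=10,fy=10,interpolation=cv2.INTER_CUBIC)[:,:,::-1])
E
```

```text
30.3 [ 460.22475356 -260.67955297   37.3292301 ] [ 0.50430803  1.389883   -3.69794026] [0.02317738 0.13790643 0.00836277]
```

View pics/set.png

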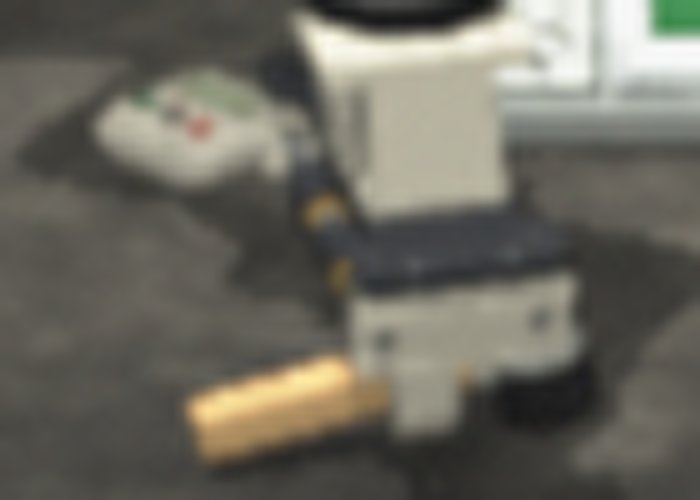

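The handle runs from (195,430) up to (470,372), so the head is tilted up roughly 9°, and there is no contact yet. I'll lower in small steps.

Call:
play_rows([
  {"x":0,"y":0,"z":0.001,"twist":0},
  {"x":0,"y":0,"z":0.002,"twist":0},
  {"x":0,"y":0,"z":0.0025,"twist":0},
  {"x":0,"y":0,"z":0.0025,"twist":0},
  {"x":0,"y":0,"z":0.0025,"twist":0},
  {"x":0,"y":0,"z":0.0025,"twist":0},
  {"x":0,"y":0,"z":0.0025,"twist":0},
  {"x":0,"y":0,"z":0.0025,"twist":0},
])

```text
time: 31.1
tool_pos: [460.3, -260.7, 34.9]
tcp_rot: [3.142, 0.0, -3.114]
contact_force: [0.4, -0.5, -4.0]
grip_width: 15.2
finger_force: 30.0
```

Call:
play_rows([
  {"x":0,"y":0,"z":0.0005,"twist":0},
  {"x":0,"y":0,"z":0.001,"twist":0},
  {"x":0,"y":0,"z":0.001,"twist":0},
  {"x":0,"y":0,"z":0.001,"twist":0},
  {"x":0,"y":0,"z":0.001,"twist":0},
  {"x":0,"y":0,"z":0.001,"twist":0},
  {"x":0,"y":0,"z":0.001,"twist":0},
  {"x":0,"y":0,"z":0.001,"twist":0},
])

```text
time: 31.9
tool_pos: [460.2, -260.7, 33.8]
tcp_rot: [3.142, 0.0, -3.114]
contact_force: [0.3, -0.5, -3.4]
grip_width: 15.7
finger_force: 30.0
```

Call:
play_rows([
  {"x":0,"y":0,"z":0.0005,"twist":0},
  {"x":0,"y":0,"z":0.001,"twist":0},
  {"x":0,"y":0,"z":0.001,"twist":0},
  {"x":0,"y":0,"z":0.001,"twist":0},
  {"x":0,"y":0,"z":0.001,"twist":0},
  {"x":0,"y":0,"z":0.001,"twist":0},
  {"x":0,"y":0,"z":0.001,"twist":0},
  {"x":0,"y":0,"z":0.001,"twist":0},
])

```text
time: 32.7
tool_pos: [460.3, -260.7, 32.9]
tcp_rot: [3.142, 0.0, -3.114]
contact_force: [-0.5, 0.0, -3.6]
grip_width: 15.6
finger_force: 30.0
```

Call:
play_rows([
  {"x":0,"y":0,"z":0.0005,"twist":0},
  {"x":0,"y":0,"z":0.001,"twist":0},
  {"x":0,"y":0,"z":0.001,"twist":0},
  {"x":0,"y":0,"z":0.001,"twist":0},
  {"x":0,"y":0,"z":0.001,"twist":0},
  {"x":0,"y":0,"z":0.001,"twist":0},
  {"x":0,"y":0,"z":0.001,"twist":0},
  {"x":0,"y":0,"z":0.001,"twist":0},
])

```text
time: 33.5
tool_pos: [460.3, -260.7, 31.9]
tcp_rot: [3.142, 0.0, -3.114]
contact_force: [-0.6, -0.1, -2.2]
grip_width: 15.7
finger_force: 30.0
```

Light contact at 31.9, so I'll release.

Call:
play_rows([
  {"x":0,"y":0,"z":0,"twist":0},
  {"x":0,"y":0,"z":0,"twist":0},
  {"x":0,"y":0,"z":0,"twist":0},
  {"x":0,"y":0,"z":0,"twist":0},
  {"x":0,"y":0,"z":0,"twist":0},
  {"x":0,"y":0,"z":0,"twist":0},
  {"x":0,"y":0,"z":0,"twist":0},
  {"x":0,"y":0,"z":0,"twist":0},
], jaw=0)

```text
time: 34.3
tool_pos: [460.2, -260.7, 31.8]
tcp_rot: [3.142, 0.0, -3.114]
contact_force: [0.1, -0.4, 0.4]
grip_width: 75.3
finger_force: 0.0
```

Call:
play_rows([
  {"x":0,"y":0,"z":0,"twist":0},
  {"x":0,"y":0,"z":0,"twist":0},
  {"x":0,"y":0,"z":-0.01,"twist":0},
  {"x":0,"y":0,"z":-0.03,"twist":0},
  {"x":0,"y":0,"z":-0.06,"twist":0},
  {"x":0,"y":0,"z":-0.1,"twist":0},
  {"x":0,"y":0,"z":-0.14,"twist":0},
  {"x":0,"y":0,"z":-0.18,"twist":0},
])

```text
time: 35.1
tool_pos: [460.0, -260.5, 214.3]
tcp_rot: [-3.141, 0.001, -3.114]
contact_force: [0.5, -0.4, -0.3]
grip_width: 91.5
finger_force: 0.0
```

Call:
play_rows([
  {"x":0,"y":0.04,"z":0,"twist":0},
  {"x":0,"y":0.08,"z":0,"twist":0},
  {"x":0,"y":0.12,"z":0,"twist":0},
  {"x":0,"y":0.16,"z":0,"twist":0},
  {"x":0,"y":0.2,"z":0,"twist":0},
  {"x":0,"y":0.24,"z":0,"twist":0},
  {"x":0,"y":0.28,"z":0,"twist":0},
  {"x":0,"y":0.3,"z":0,"twist":0},
])

```text
time: 35.9
tool_pos: [451.3, 41.8, 212.7]
tcp_rot: [3.141, 0.001, -3.112]
contact_force: [0.4, -1.1, -0.2]
grip_width: 91.9
finger_force: 0.0
```

```bash
python3 - <<'E'
from h import *
b=cap("side");a=cap("top")
o=bot.get_obs();print(o["time"],o["tool_pos"],o["contact_force"],o["grip_width"])
for n,c,(u0,v0,u1,v1) in(("side",b,(225,210,290,245)),("top",a,(255,195,295,275))):
    r=cv2.imread(f"pics/{n}0.png")[:,:,::-1]
    for im in(r,c["pixels"]):
        im=im[v0:v1,u0:u1]; h=cv2.cvtColor(np.ascontiguousarray(im),cv2.COLOR_RGB2HSV)
        for m in(cv2.inRange(h,(8,80,90),(28,255,255)),cv2.inRange(h,(0,0,0),(180,255,35))):
            k,l,s,ce=cv2.connectedComponentsWithStats(m); k=1+np.argmax(s[1:,4]); ys,xs=np.nonzero(l==k); print(n,s[k],ce[k].round(2),np.polyfit(xs,ys,1)[0].round(3))
# pins a..d column in side view, start vs now
r=cv2.imread("pics/side0.png")[:,:,::-1]
g=lambda im:im[174:202,272:275].astype(int).mean((1,2)).round().astype(int)
print(g(r));print(g(b["pixels"]))
# rack, bottle, beaker region change
for nm,(u,v) in dict(rack=(275,305),):0 if 0 else None
E
true
```

```text
36.0 [451.52916883  41.3692398  212.61907143] [-0.44808302 -0.85318376  0.47444216] 91.66976184290053
side [ 13  18  29  10 197] [26.66 22.21] -0.12
side [44 15  8  5 27] [47.85 16.89] -0.003
side [ 15  18  28  10 195] [28.49 22.3 ] -0.121
side [46 15  8  5 27] [49.67 16.93] -0.063
top [ 17  30   7  33 225] [19.99 46.14] 0.054
top [15 29  2 31 44] [15.5 44. ] 9.0
top [ 17  28   8  33 213] [20.62 44.38] 0.898
top [14 20  4 37 48] [15.94 37.71] 8.352
[158 153 120 125 198 230 185 142 184 227 212 168 180 218 232 201 168 186
 227 236 198 163 163 174 212 234 219 207]
[158 154 123  99  94  98 134 192 197 184 157 137 153 201 229 193 150 157
 170 203 236 239 236 205 211 234 220 208]Traceback (most recent call last):
  File "<stdin>", line 15, in <module>
ValueError: too many values to unpack (expected 2)
```

The mallet stands flat, with the handle slope and outline in the side view matching the start. Pins a and d are down, and b and c show no change.

```bash
python3 -c "
from plant import bot
print(bot.close_job())"
```

```text
the job is handed in; nothing more can be done
None
```

I knocked the locking pins at places a and d down and they stayed down. I felt the studs at b and c with up to about 16 N and left them standing, stood the mallet back on its face about 5 mm from where it started, and handed the job in at 36 s; I did not re-check the rack, bottle and beaker on camera at the end, though nothing came near them.

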